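Fit the bearing stack on a revolving counter display

ROBOT

A 6-joint arm with a two-finger parallel gripper is mounted at the origin on the work surface. World frame = base frame: x ahead of the robot, y to its left, z up, the work surface at z = 0. Lengths are in mm, angles in rad, forces in N, time in s.
With the tool pointing down it reaches from about 275 to 750 mm from the base axis. Payload 10.2 kg.
Tool frame: the origin (TCP) lies between the finger pads; the fingertips stand 17 mm ahead of it and the grasp point (between the pads) lies 2 mm behind it (tips_ahead is the distance from the TCP to the fingertips, in mm); z points along the fingers, y is the line along which they close (so a half turn about z gives the same grasp; the last joint's range is limited). The gripper opens to 85 mm and grips with 20 to 120 N. Pads are 22 mm wide; open, the fingers measure 114 mm over their backs; the gripper's body (76 mm by 85 mm) begins 54 mm behind the grasp point. The pads swing forward as they close: fully open they stand 13 mm farther back than shut.
Start: joints at [-1.541, 0.313, 1.498, -0, 1.331, -0.223], TCP at [131.297, -508.323, 248.294] pointing down, gripper open.
Joint ranges: [-2.94, 2.94], [-0.97, 2.17], [0.19, 2.56], [-1.23, 4.37], [0.02, 3.11], [-2.88, 2.88]. Speed limits (rad/s): [2.39, 2.39, 3.01, 3.14, 3.14, 3.14].

INTERFACE

Orientations are given as a unit quaternion [w, x, y, z].
In Python, from rig import sense, capture, finish_job, boxes_of, tips_ahead gives the robot as it stands.
- The arm moves only by the tool drive_tool, never from a script. Its argument "commands" is text: rows parted by semicolons, each of 7 numbers parted by spaces: the shift along the world's x, y, z in units of 0.1 m (1.0 is 0.1 m), then the turn, a rotation vector about the world's x, y, z in units of pi/4 rad (1.0 is pi/4 rad), then the opening in per cent of the stroke, from 0 (shut) to 100 (fully open). A call has 1 to 20 rows; each row shifts and turns the commanded pose from where the row before left it; what a row does not reach is not made up. A row lasts 1/12 s, in which the tool goes at most 41.7 mm and 7.16 degrees, less where a joint would pass 70% of its speed; a pose out of reach is approached as far as the arm can. A call with a number of a shift or a turn outside -1 to 1 is refused whole. A call with a gripper value outside its range is refused whole. The fingers move at their own pace and stop on an object; "force" is the grip in N (left out, the last holds). Time passes only in rows, so rows that do not move let the fingers close. It gives the time, the measured TCP pose, the force, the opening and the grip force at its end, in the units of the state.
- sense(): the state, without advancing time (a new reading comes with each control period).
- capture(name): name is "side" or "top"; returns a dict with "pixels" (400x640x3 uint8, blue, green, red), "fov_y" (degrees; the focal length in pixels is half the picture's height over the tangent of half this angle, whatever the lens; pixels are square), "cx", "cy" (the principal point, pixels), "k1" (the pictures are not rectified: a ray, as slopes to the right and down, at radius r is drawn at 1 + k1 r^2 times it, then the intrinsics apply), "position" and "attitude" of the camera in the world. Camera axes: x right, y down, z forward; pixel columns grow to the right and rows downward; lengths in mm; the calibration is good to about 2 mm. A picture is of the moment at which its call begins. There is no depth.
- finish_job(): hands the job in; it is judged then, once.
Trained networks look in a picture, given as the dict that the camera call returned (one of the last four; its "shot" number tells which), for a name from the list of things; names that differ only in an ending like _2 or _b are one class to them, and where a whole thing is asked for, a point or a joint stands for the part that bears it (a point fixed in the world has none). Each returns a list of dicts, best first, with "confidence" (0 to 1); they miss things now and then, are a little off and sometimes report something else, mostly with a low value. They report only what shows in the picture. A call takes as long as a camera call. They do not tell look-alikes from the thing itself.
- boxes_of(picture, name): "position" ([column, row] in pixels, amid what is visible of it).
The state is a dict: "time_s": time; "joints": joint angles; "dq": joint speeds; "tau": joint torques, N m; "eef_pos": TCP position; "ee_rot": TCP orientation; "force": force on the tool from outside, world axes, zero at the start; "wrist_torque": the same for the moment, N m; "grip_width": opening from 0.0 (shut) to 1.0 (fully open); "grip_force": force on a finger pad.
Only numpy, scipy, OpenCV 4.12 (cv2) and the standard library are available. Lean on these libraries where they do the work, as an engineer would, in place of code of your own. Each camera call takes 0.05 s, during which the arm holds its last target. There are 200 camera calls.

TASK

Make up the post of the revolving counter display so that its carton rack can be hung on it: first the ball bearing over the post and down onto the sprung seat, then the spacer sleeve on the bearing, then the thick washer on the spacer. Press the washer down gently, by feel, just far enough for both spring catches of the post to snap out over it and keep the whole stack held down against the seat spring, then let go. Never press hard on the bearing or the post, and leave everything else on the counter alone.

Things in the scene. Friction and masses are not known exactly. Their poses are not given: they have to be found in the camera images.
- display_foot: Fixed foot of the revolving display: round grey disc 170 mm across, 14 mm high, with a boss 44 mm across to height 25 mm. Origin in the middle of its underside on the counter, z up, turned any way round. A steel post with sprung seat and two spring catches stands on its axis. Bearing and spacer must not be pressed on seat, post or catches with more than 25 N; 21 N is plenty.
- post_root (a point): Point on the post's axis, 25 mm above the counter, at the top of the foot's boss where the post is screwed in. Post, seat and catches together stand 0 to 16 mm higher than the figures given for a post right down; how much is not reported and has to be felt or seen. Above the boss: lock nut 34 mm across at 26 to 33 mm; sprung seat flange 31 mm across, its top at 44 to 49 mm.
- post_line (a point): Point on the post's axis 82 mm above the counter, fixed to the foot (does not rise with the post). Post right down, heights over the counter: post 19 mm across to 90 mm, then a cone to a nose 8 mm across at 102. Catches on the foot's +x and -x sides: flat undersides at 82, sloped tops ending at 90, tips 13 mm from the axis, 8 mm wide. Add the unknown 0 to 16 mm.
- seat_mark (a point): Point on the post's axis 47 mm above the counter, fixed to the foot. With the post right down the seat's top rests at 44 to 49 mm, as a hidden stop is set, so the stack is 0.7 to 5.3 mm too tall to go under the catches. Wherever the seat rests, the washer must be pressed with 16 to 19 N before they snap out over it. Seat spring 2.5 N per mm; pressing to 20 or 21 N always does it.
- bearing: Ball bearing, steel ring with black seals, 42 mm across, 12 mm thick, bore 20.5 mm, about 70 g, lying flat; origin in its middle, z along its bore, either way up alike. Goes on first. Each part must be pushed down over the catches' sloped tops (about 3 to 7 N, it does not pass under its own weight); below them it slides freely.
- spacer: Spacer sleeve, plain aluminium tube 32 mm across, 18 mm long, bore 20.5 mm, about 50 g, standing on end; origin in its middle, z along its bore, both ends alike. Goes on second, on top of the bearing.
- washer: Thick steel washer 36 mm across, 8 mm thick, bore 20.5 mm, about 50 g, lying flat; origin in its middle, z along its bore, both faces alike. Goes on last, on top of the spacer.
- tape_roll: Bystander: roll of pale packing tape 60 mm across, 18 mm high, lying flat; origin in the middle of its underside.
- marker: Bystander: grey felt marker with a blue cap, 130 mm long, 16 mm thick, lying along its x axis; origin under its middle.
- carton_flat: Bystander: small blue and white medicine carton lying flat, 115 x 45 x 24 mm; origin in the middle of its underside.
- carton_spare: Bystander: small blue and white medicine carton, 100 x 50 x 30 mm; origin in the middle of its underside.
- dropper_bottle: Bystander: small amber bottle, 30 mm across, 70 mm high, standing; origin in the middle of its underside.
- screwdriver: Bystander: screwdriver 190 mm long lying along its x axis, at the far edge of the work area.
There are look-alikes about, which are no part of the job. Leave any purple or turquoise look-alike of the bearing alone.

How it is judged:
By the outcome, as a careful person would: the job done as asked, in the order asked, and still so for the second after the job is handed in, with the robot touching nothing.
It also fails if it takes over 70 s, if anything falls off the work surface, if the arm or the gripper's body presses on something with over 40 N, if the wrist force passes 120 N, or if a joint passes its speed limit or range.

## Working session

There is one attempt and no reset: what is moved stays moved. The work goes in short steps, Python scripts to look and compute and a tool call to move; the robot and the scene stay as the last step left them, time stands still between calls to the robot, and variables do not carry over. Pictures are saved under pics/ and viewed, at most 10 in all, crops included, and the job is handed in when it is done.

Besides the shell and the picture viewer there is one more tool, called after "Emit:" as name(argument=value, ...) on one line, values as JSON. drive_tool: Moves the arm, as the interface text tells. Shifts and turns lie within -1 to 1; 1 stands for 0.1 m of shift or pi/4 rad of turn. Its arguments: {"type":"object","properties":{"commands":{"type":"string"},"force":{"type":"number"}},"required":["commands"]}

```bash
mkdir -p pics; ls
cat > h.py <<'E'
import numpy as np, cv2
from rig import *
from scipy.spatial.transform import Rotation as R
def K(p):
    h=p["pixels"].shape[0]; f=h/2/np.tan(np.radians(p["fov_y"])/2)
    return np.array([[f,0,p["cx"]],[0,f,p["cy"]],[0,0,1]]),np.array([p["k1"],0,0,0,0.])
def rot(p):
    a=np.array(p["attitude"],float)
    return R.from_quat(a[[1,2,3,0]]).as_matrix() if a.size==4 else a.reshape(3,3)
def at_z(p,uv,z):
    k,d=K(p); s=cv2.undistortPoints(np.array([[uv]],float),k,d)[0,0]
    r=rot(p)@np.array([s[0],s[1],1]); c=np.array(p["position"],float)
    return c+r*(z-c[2])/r[2]
def proj(p,X):
    k,d=K(p); m=rot(p).T
    return cv2.projectPoints(np.array([X],float),cv2.Rodrigues(m)[0],-m@np.array(p["position"],float),k,d)[0][0,0]
E
python3 - <<'E'
from h import *
s=sense(); print({k:np.round(v,3) for k,v in s.items()}, tips_ahead if not callable(tips_ahead) else tips_ahead())
Z=dict(display_foot=10,post_root=25,post_line=82,seat_mark=47,bearing=6,spacer=9,washer=4,tape_roll=9,marker=8,carton_flat=12,carton_spare=15,dropper_bottle=35,screwdriver=10)
for n in("top","side"):
    p=capture(n); cv2.imwrite(f"pics/{n}1.png",p["pixels"]); print(n,p["fov_y"],p["position"],p["attitude"])
    for t,z in Z.items():
        print(t,[(round(b["confidence"],2),np.round(b["position"]).tolist(),np.round(at_z(p,b["position"],z)[:2]).tolist()) for b in boxes_of(p,t)[:4]])
E
```

```text
pics
{'time_s': np.float64(0.0), 'joints': array([-1.541,  0.313,  1.498,  0.   ,  1.331, -0.223]), 'dq': array([-0.001, -0.001,  0.001, -0.   , -0.001,  0.001]), 'tau': array([ 1.0000e-03, -4.1227e+01, -2.5974e+01, -0.0000e+00,  4.0000e-03,
       -0.0000e+00]), 'eef_pos': array([ 131.286, -508.062,  247.724]), 'ee_rot': array([-0.001,  0.992,  0.126,  0.   ]), 'force': array([-0.014, -0.155, -0.664]), 'wrist_torque': array([-0.019,  0.022, -0.056]), 'grip_force': np.float64(0.0), 'grip_width': np.float64(1.0)} 17.0
top 51.25091466341531 [ 374.42747174   27.674713   1072.02523271] [-0.0549155   0.70551831 -0.70306055  0.07024285]
display_foot [(0.55, [276.0, 190.0], [585.0, 121.0]), (0.37, [440.0, 168.0], [648.0, -310.0])]
post_root [(0.89, [278.0, 192.0], [577.0, 116.0])]
post_line [(0.84, [278.0, 189.0], [573.0, 110.0])]
seat_mark [(0.83, [276.0, 190.0], [577.0, 118.0])]
bearing [(0.75, [396.0, 152.0], [692.0, -194.0]), (0.69, [362.0, 205.0], [548.0, -101.0])]
spacer [(0.64, [354.0, 163.0], [659.0, -82.0]), (0.41, [430.0, 228.0], [488.0, -275.0])]
washer []
tape_roll [(0.61, [404.
[... 622 characters left out ...]
)]
post_root [(0.81, [325.0, 194.0], [578.0, 93.0])]
post_line [(0.59, [323.0, 192.0], [565.0, 37.0])]
seat_mark [(0.91, [324.0, 194.0], [572.0, 70.0])]
bearing [(0.78, [350.0, 275.0], [604.0, -186.0]), (0.78, [385.0, 267.0], [697.0, -170.0])]
spacer [(0.48, [306.0, 309.0], [491.0, -270.0])]
washer [(0.49, [280.0, 262.0], [439.0, -126.0])]
tape_roll [(0.63, [256.0, 287.0], [378.0, -199.0])]
marker [(0.62, [368.0, 240.0], [672.0, -79.0])]
carton_flat [(0.77, [381.0, 316.0], [653.0, -309.0])]
carton_spare [(0.57, [315.0, 146.0], [580.0, 349.0]), (0.42, [248.0, 354.0], [362.0, -364.0])]
dropper_bottle [(0.64, [245.0, 354.0], [359.0, -374.0])]
screwdriver [(0.71, [381.0, 192.0], [751.0, 101.0])]
```

Run:
```python
import cv2
a=cv2.imread("pics/top1.png")[100:320,220:500]; cv2.imwrite("pics/top1c.png",cv2.resize(a,(764,600),interpolation=cv2.INTER_CUBIC))
a=cv2.imread("pics/side1.png")[130:380,210:440]; cv2.imwrite("pics/side1c.png",cv2.resize(a,(552,600),interpolation=cv2.INTER_CUBIC))
```

```text
(no output)
```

View pics/top1c.png

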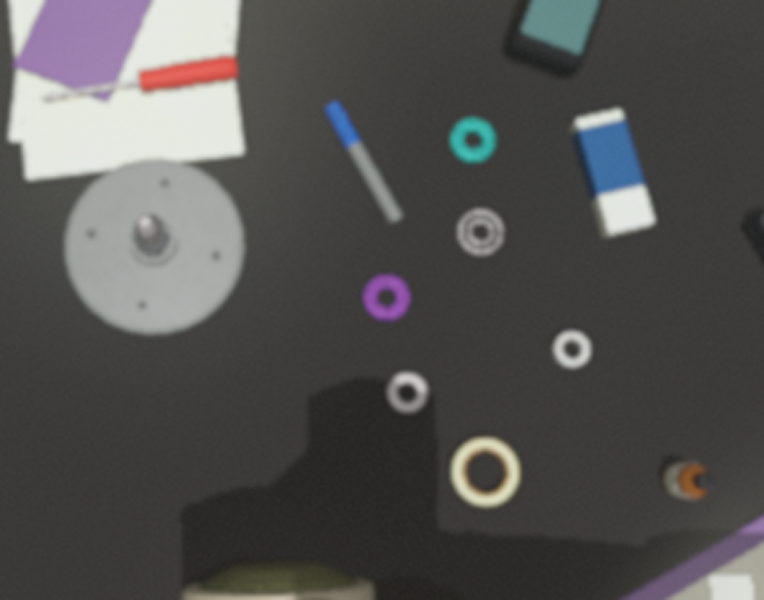

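View pics/side1c.png

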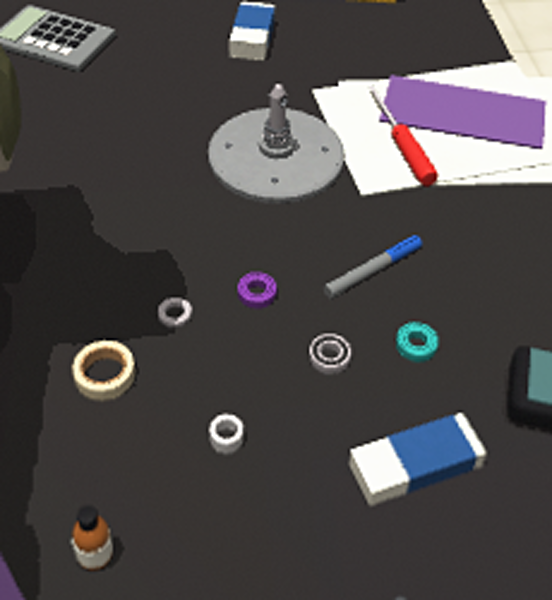

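View pics/foot.png

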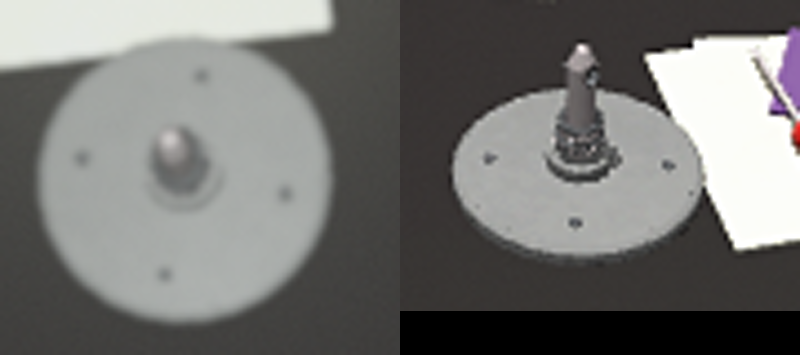

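Emit:
drive_tool(commands="0.293 0.199 -0.08 0 0 0.14 70;0.293 0.199 -0.08 0 0 0.14 70;0.293 0.199 -0.08 0 0 0.14 70;0.293 0.199 -0.08 0 0 0.14 70;0.293 0.199 -0.08 0 0 0.14 70;0.293 0.199 -0.08 0 0 0.14 70;0.293 0.199 -0.08 0 0 0.14 70;0.293 0.199 -0.08 0 0 0.14 70;0.293 0.199 -0.08 0 0 0.14 70;0.293 0.199 -0.08 0 0 0.14 70;0.293 0.199 -0.08 0 0 0.14 70;0.293 0.199 -0.08 0 0 0.14 70;0.293 0.199 -0.08 0 0 0 70;0.293 0.199 -0.08 0 0 0 70;0.293 0.199 -0.08 0 0 0 70;0.293 0.199 -0.08 0 0 0 70;0 0 0 0 0 0 70;0 0 0 0 0 0 70", force=40)

```text
time_s: 3.0
eef_pos: [600.7, -188.7, 119.3]
ee_rot: [-0.001, 0.706, 0.709, -0.0]
force: [0.4, -1.6, -0.0]
grip_width: 0.699
grip_force: 0.0
```

Emit:
drive_tool(commands="0 0 -0.33 0 0 0 65;0 0 -0.33 0 0 0 65;0 0 -0.24 0 0 0 65;0 0 -0.08 0 0 0 65;0 0 0 0 0 0 65;0 0 0 0 0 0 65", force=40)

```text
time_s: 3.5
eef_pos: [600.4, -190.8, 23.7]
ee_rot: [0.001, 0.707, 0.707, 0.0]
force: [0.0, 0.2, 0.3]
grip_width: 0.65
grip_force: 0.0
```

Run:
```python
from h import *
p=capture("side"); s=sense(); print(s["eef_pos"],s["force"])
cv2.imwrite("pics/g1.png",cv2.resize(p["pixels"][225:305,290:400],(800,582),interpolation=cv2.INTER_CUBIC))
print(proj(p,(600,-189,6)))
```

```text
[ 600.8190485  -190.83417225   24.35698329] [-0.30950738 -0.21599971  0.24691591]
[348.13203031 276.12347962]
```

View pics/g1.png

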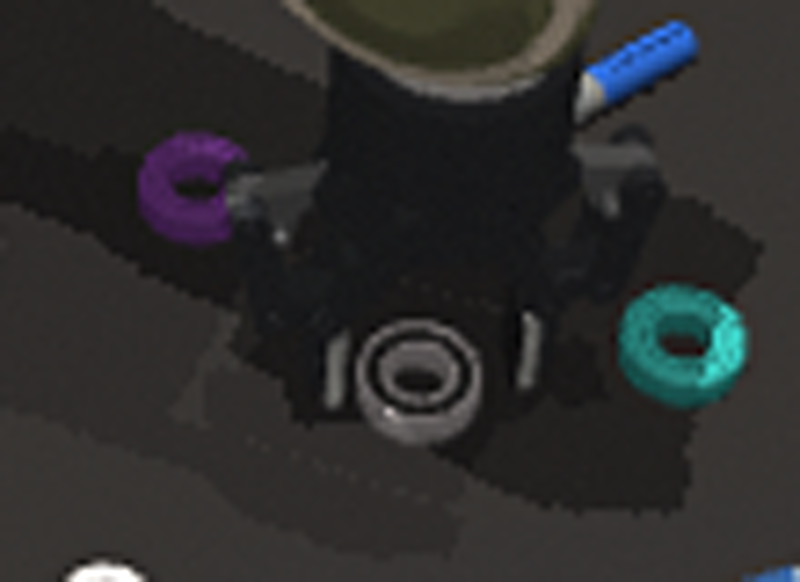

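Run:
```python
from h import *
p=capture("side")
f=lambda X:((proj(p,X)-[290,225]+.5)*7.27).round(0)
for z in (0,7,14,30): print(z,[f((x,y,z)).tolist() for x in(573,628) for y in(-201.8,-179.8)])
print("bearing top c",f((600,-189,12)),f((597.6,-187.9,12)), f((621,-189,12))-f((579,-189,12)))
for uv in [(338,397),(528,388),(338,335),(528,315)]:
    q=np.array(uv)/7.27-.5+[290,225]; print(uv,[at_z(p,q,z)[:2].round(1).tolist() for z in (7,14,25)])
```

```text
0 [[352.0, 425.0], [342.0, 371.0], [514.0, 410.0], [502.0, 357.0]]
7 [[353.0, 412.0], [343.0, 358.0], [516.0, 397.0], [503.0, 344.0]]
14 [[354.0, 399.0], [343.0, 346.0], [518.0, 384.0], [505.0, 331.0]]
30 [[356.0, 370.0], [346.0, 316.0], [522.0, 355.0], [509.0, 301.0]]
bearing top c [427. 364.] [420. 362.] [124. -11.]
(338, 397) [[569.1, -195.2], [568.1, -200.3], [566.4, -208.3]]
(528, 388) [[632.7, -198.5], [631.0, -203.6], [628.5, -211.5]]
(338, 335) [[572.9, -170.0], [571.8, -175.3], [570.1, -183.6]]
(528, 315) [[638.7, -168.7], [637.0, -174.0], [634.4, -182.3]]
```

Emit:
drive_tool(commands="-0.035 -0.01 0 0 0 0 65;0 0 -0.04 0 0 0 65;0 0 -0.03 0 0 0 65;0 0 0 0 0 0 45;0 0 0 0 0 0 35;0 0 0 0 0 0 20;0 0 0 0 0 0 0;0 0 0 0 0 0 0;0 0 0 0 0 0 0;0 0 0 0 0 0 0", force=40)

```text
time_s: 4.43
eef_pos: [596.9, -191.0, 15.7]
ee_rot: [0.0, 0.707, 0.708, 0.0]
force: [1.0, 0.8, 5.7]
grip_width: 0.466
grip_force: 43.3
```

Emit:
drive_tool(commands="0 0 0.1 0 0 0 0;0 0 0.3 0 0 0 0;0 0 0.38 0 0 0 0;0 0 0.38 0 0 0 0;0 0 0.38 0 0 0 0;0 0.3 0 0 0 0 0;0 0.38 0 0 0 0 0;0 0.38 0 0 0 0 0;0 0.38 0 0 0 0 0;0 0.38 0 0 0 0 0;0 0.1 0 0 0 0 0;0 0 0 0 0 0 0;0 0 0 0 0 0 0", force=60)

```text
time_s: 5.52
eef_pos: [596.4, 1.0, 169.2]
ee_rot: [-0.0, 0.706, 0.708, -0.0]
force: [1.1, -0.2, -1.2]
grip_width: 0.461
grip_force: 60.7
```

Run:
```python
from h import *
from scipy.optimize import least_squares
p=capture("side"); q=cv2.imread("pics/side1.png"); s=sense(); print(s["eef_pos"].__repr__(),s["grip_width"],s["force"])
cv2.imwrite("pics/g2.png",cv2.resize(p["pixels"][130:230,260:390],(780,600),interpolation=cv2.INTER_CUBIC))
# disc fit from original side picture: boundary of disc top+side silhouette
t=dict(p)
g=cv2.GaussianBlur(q,(0,0),.7).max(2).astype(float)
def edge(X,mask=None):
    # score: gradient across circle r=85 outward on z=14 near side/far side
    tot=0
    for a in np.linspace(0,2*np.pi,120,endpoint=False):
        d=np.array([np.cos(a),np.sin(a)])
        if not (a<0.35 or a>np.pi*0.0 and a>np.pi*0.75): continue
        i=proj(p,(*(X[:2]+83*d),14 )); o=proj(p,(*(X[:2]+87*d),14))
        S=lambda w:cv2.remap(g.astype(np.float32),np.float32([[w[0]]]),np.float32([[w[1]]]),cv2.INTER_LINEAR)[0,0]
        tot+=abs(S(i)-S(o))
    return tot
best=max(((edge(np.array([x,y])),x,y) for x in np.arange(570,592,2.) for y in np.arange(96,122,2.)))
print(best)
for z in(14,25,102,118): print(z,proj(p,(best[1],best[2],z)).round(1))
```

```text
array([5.96509853e+02, 1.84712983e-01, 1.69190860e+02]) 0.45917903116279674 [ 0.10202842 -0.57057674 -1.3506416 ]
(np.float32(3945.958), np.float64(582.0), np.float64(114.0))
14 [324.8 192.2]
25 [324.9 189.4]
102 [325.6 168.8]
118 [325.7 164.3]
```

View pics/g2.png

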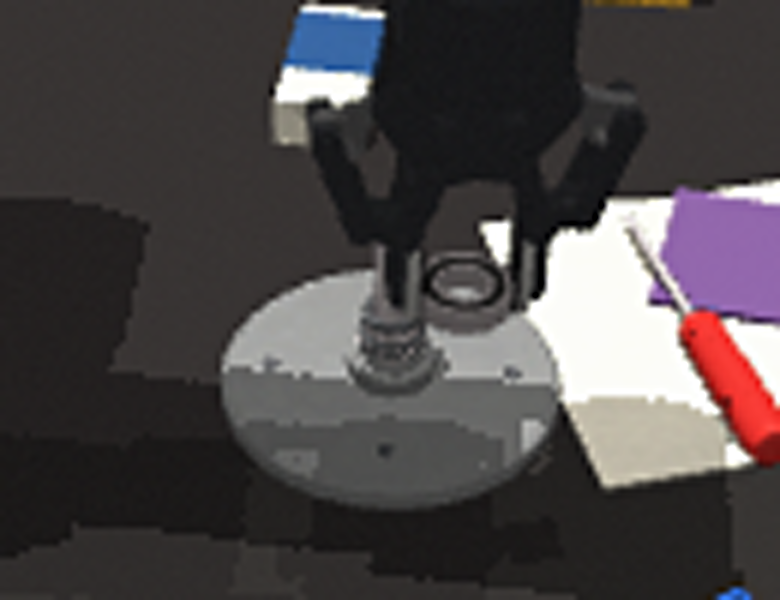

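Run:
```python
from h import *
p=capture("side"); t=capture("top"); s=sense(); print(s["eef_pos"])
for r in (281,283,286): print("bearing side",at_z(p,np.array([463,r])/6-.5+[260,130],165.5)[:2].round(1))
print("foot top frame",at_z(t,(276.5,190.4),14)[:2], [ (z,at_z(t,(273.5,180.6),z)[:2].round(1)) for z in (95,102,110,118)])
q=cv2.imread("pics/top1.png"); g=cv2.GaussianBlur(q,(0,0),.7).max(2).astype(np.float32)
A=np.linspace(0,2*np.pi,120,endpoint=False); d=np.c_[np.cos(A),np.sin(A)]
def S(X,r):
    w=np.float32([proj(t,(*(X+r*e),14)) for e in d]); return cv2.remap(g,w[:,0:1],w[:,1:2],cv2.INTER_LINEAR)[:,0]
m=max((np.minimum(abs(S(np.array([x,y]),82)-S(np.array([x,y]),88)),40).sum(),x,y) for x in np.arange(576,592,1.) for y in np.arange(108,124,1.))
print("top foot fit",m,[proj(t,(m[1],m[2],z)).round(1) for z in(14,102,118)])
```

```text
[ 5.96585171e+02 -3.59074609e-01  1.69166601e+02]
bearing side [593.5   0.7]
bearing side [593.3  -0.6]
bearing side [593.   -2.6]
foot top frame [583.34829314 119.99332418] [(95, array([591.2, 120.6])), (102, array([589.7, 119.9])), (110, array([587.9, 119.2])), (118, array([586.1, 118.4]))]
top foot fit (np.float32(4694.213), np.float64(586.0), np.float64(122.0)) [array([275.7, 189.4]), array([272.6, 182.1]), array([272. , 180.6])]
```

Emit:
drive_tool(commands="-0.135 0.3 0 0 0 0 0;0 0.3 0 0 0 0 0;0 0.15 -0.2 0 0 0 0;0 0 -0.36 0 0 0 0;0 0 -0.3 0 0 0 0;0 0.03 0 0 0 0 0;0 0.03 0 0 0 0 0;0 0 0 0 0 0 0;0 0 0 0 0 0 0", force=60)

```text
time_s: 6.42
eef_pos: [584.3, 81.8, 85.6]
ee_rot: [0.001, 0.707, 0.707, 0.001]
force: [-0.4, 0.9, -0.4]
grip_width: 0.463
grip_force: 60.8
```

Run:
```python
from h import *
p=capture("side"); s=sense(); print(s["eef_pos"],s["force"])
cv2.imwrite("pics/g3.png",cv2.resize(p["pixels"][150:220,285:370],(728,600),interpolation=cv2.INTER_CUBIC))
```

```text
[584.13699624  81.76679464  85.33416983] [-0.16779103  0.19752283 -0.3544303 ]
```

View pics/g3.png

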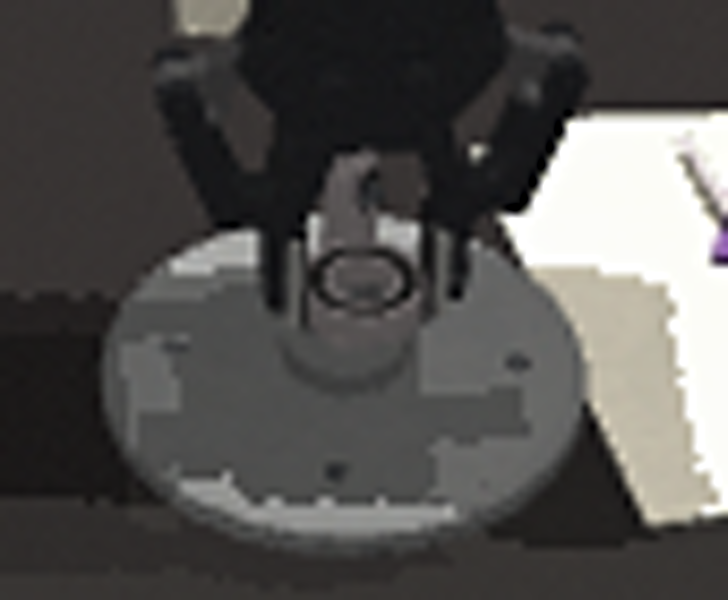

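Emit:
drive_tool(commands="0 0.02 0 0 0 0 0;0 0.01 0 0 0 0 0;0 0 0 0 0 0 0")

```text
time_s: 6.72
eef_pos: [583.3, 85.2, 83.8]
ee_rot: [0.0, 0.707, 0.708, 0.0]
force: [-0.3, 0.2, -0.6]
grip_width: 0.459
grip_force: 60.8
```

Run:
```python
from h import *
p=capture("side"); s=sense(); print(s["eef_pos"],s["force"])
a=proj(p,(584.2,82,80));
for x in (580,582,584):
  for y in (112,117,122): print(x,y,((proj(p,(x,y,100))-[285,150]+.5)*8.56).round(0), ((proj(p,(x,y,110))-[285,150]+.5)*8.56).round(0))
print(((a-[285,150]+.5)*8.56).round(0))
```

```text
[583.20447501  85.16273333  83.65687318] [-0.21722232 -0.18485223 -0.69718275]
580 112 [346. 174.] [347. 150.]
580 117 [344. 165.] [345. 141.]
580 122 [342. 155.] [343. 131.]
582 112 [352. 174.] [353. 150.]
582 117 [350. 164.] [351. 140.]
582 122 [348. 155.] [349. 131.]
584 112 [358. 173.] [359. 149.]
584 117 [356. 164.] [357. 140.]
584 122 [354. 155.] [355. 131.]
[369. 278.]
```

Emit:
drive_tool(commands="0.005 0.015 0 0 0 0 0;0 0 0 0 0 0 0")

```text
time_s: 6.93
eef_pos: [583.7, 86.8, 83.4]
ee_rot: [0.0, 0.707, 0.708, 0.0]
force: [-0.1, 0.1, -1.2]
grip_width: 0.458
grip_force: 60.8
```

Emit:
drive_tool(commands="0 0.015 0 0 0 0 0;0 0 0 0 0 0 0")

```text
time_s: 7.1
eef_pos: [583.6, 88.3, 83.3]
ee_rot: [-0.0, 0.707, 0.708, 0.0]
force: [-0.2, -0.2, -0.8]
grip_width: 0.46
grip_force: 60.8
```

Emit:
drive_tool(commands="0 0.01 0 0 0 0 0;0 0 0 0 0 0 0")

```text
time_s: 7.27
eef_pos: [583.6, 89.2, 83.3]
ee_rot: [-0.0, 0.707, 0.708, -0.0]
force: [0.9, -0.2, -1.2]
grip_width: 0.459
grip_force: 60.8
```

Emit:
drive_tool(commands="0 0.01 0 0 0 0 0;0 0 0 0 0 0 0")

```text
time_s: 7.43
eef_pos: [583.6, 89.9, 83.3]
ee_rot: [0.0, 0.707, 0.708, -0.0]
force: [0.1, -2.0, 0.1]
grip_width: 0.46
grip_force: 60.9
```

Emit:
drive_tool(commands="0 0.01 0 0 0 0 0;0 0 0 0 0 0 0")

```text
time_s: 7.6
eef_pos: [583.6, 90.1, 83.3]
ee_rot: [0.001, 0.707, 0.708, -0.001]
force: [-1.6, -6.7, -1.0]
grip_width: 0.459
grip_force: 60.9
```

Emit:
drive_tool(commands="0 0.01 0 0 0 0 0;0 0 0 0 0 0 0")

```text
time_s: 7.77
eef_pos: [583.6, 90.3, 83.3]
ee_rot: [0.001, 0.707, 0.708, -0.001]
force: [0.0, -11.1, -0.0]
grip_width: 0.46
grip_force: 61.0
```

Emit:
drive_tool(commands="0 -0.1 0 0 0 0 0;0 0 0.3 0 0 0 0;0 0 0.3 0 0 0 0;0 0.15 0 0 0 0 0;0 0.15 0 0 0 0 0;0 0.09 0 0 0 0 0;0 0 0 0 0 0 0;0 0 0 0 0 0 0")

```text
time_s: 8.43
eef_pos: [583.4, 121.0, 142.9]
ee_rot: [-0.0, 0.706, 0.708, -0.0]
force: [0.1, -0.1, -1.0]
grip_width: 0.462
grip_force: 61.0
```

Emit:
drive_tool(commands="0 -0.006 -0.1 0 0 0 0;0 0 -0.06 0 0 0 0;0 0 0 0 0 0 0")

```text
time_s: 8.68
eef_pos: [582.7, 119.8, 125.1]
ee_rot: [-0.001, 0.707, 0.707, -0.001]
force: [-0.1, 0.3, -1.2]
grip_width: 0.46
grip_force: 61.0
```

Emit:
drive_tool(commands="0 0 -0.05 0 0 0 0;0 0 0 0 0 0 0")

```text
time_s: 8.85
eef_pos: [583.3, 120.2, 121.2]
ee_rot: [-0.001, 0.707, 0.707, -0.001]
force: [-0.7, -0.5, -1.5]
grip_width: 0.459
grip_force: 61.0
```

Emit:
drive_tool(commands="0 0 -0.03 0 0 0 0;0 0 0 0 0 0 0")

```text
time_s: 9.02
eef_pos: [583.5, 120.4, 118.9]
ee_rot: [-0.0, 0.707, 0.708, -0.0]
force: [-0.4, 0.1, -0.9]
grip_width: 0.46
grip_force: 61.0
```

Emit:
drive_tool(commands="0 0 -0.03 0 0 0 0;0 0 0 0 0 0 0")

```text
time_s: 9.18
eef_pos: [583.4, 120.5, 115.9]
ee_rot: [-0.0, 0.707, 0.708, -0.0]
force: [0.3, -0.0, -0.4]
grip_width: 0.463
grip_force: 61.0
```

Emit:
drive_tool(commands="0 0 -0.02 0 0 0 0;0 0 0 0 0 0 0")

```text
time_s: 9.35
eef_pos: [583.7, 120.5, 114.2]
ee_rot: [0.0, 0.707, 0.708, 0.0]
force: [0.2, -0.2, -0.3]
grip_width: 0.46
grip_force: 61.0
```

Emit:
drive_tool(commands="0 0 -0.02 0 0 0 0;0 0 0 0 0 0 0")

```text
time_s: 9.52
eef_pos: [584.1, 120.4, 112.4]
ee_rot: [0.001, 0.707, 0.708, 0.001]
force: [3.5, -0.8, -1.4]
grip_width: 0.462
grip_force: 60.9
```

Emit:
drive_tool(commands="0.006 0 0 0 0 0 0;0 0 -0.01 0 0 0 0;0 0 0 0 0 0 0")

```text
time_s: 9.77
eef_pos: [584.3, 120.5, 111.3]
ee_rot: [0.0, 0.707, 0.708, 0.0]
force: [1.6, 0.0, 0.4]
grip_width: 0.461
grip_force: 61.1
```

Emit:
drive_tool(commands="0 0 -0.015 0 0 0 0;0 0 0 0 0 0 0")

```text
time_s: 9.93
eef_pos: [584.3, 120.6, 109.8]
ee_rot: [0.0, 0.707, 0.708, 0.0]
force: [1.7, 1.1, 0.8]
grip_width: 0.463
grip_force: 61.2
```

Emit:
drive_tool(commands="0.004 0.002 -0.015 0 0 0 0;0 0 -0.005 0 0 0 0;0 0 0 0 0 0 0")

```text
time_s: 10.18
eef_pos: [584.7, 120.7, 107.8]
ee_rot: [0.0, 0.707, 0.708, 0.0]
force: [1.5, 0.5, 3.2]
grip_width: 0.458
grip_force: 61.3
```

Emit:
drive_tool(commands="0 0 -0.015 0 0 0 0;0 0 -0.005 0 0 0 0;0 0 0 0 0 0 0")

```text
time_s: 10.43
eef_pos: [584.4, 120.7, 105.3]
ee_rot: [-0.0, 0.707, 0.708, -0.0]
force: [2.1, 0.5, 0.3]
grip_width: 0.458
grip_force: 61.1
```

Emit:
drive_tool(commands="0 0 -0.015 0 0 0 0;0 0 -0.005 0 0 0 0;0 0 0 0 0 0 0")

```text
time_s: 10.68
eef_pos: [584.4, 120.7, 103.4]
ee_rot: [-0.0, 0.707, 0.708, -0.0]
force: [2.5, 1.3, -0.8]
grip_width: 0.455
grip_force: 61.0
```

Emit:
drive_tool(commands="0.004 0.003 -0.02 0 0 0 0;0 0 -0.02 0 0 0 0;0 0 0 0 0 0 0")

```text
time_s: 10.93
eef_pos: [584.7, 120.9, 99.1]
ee_rot: [-0.0, 0.707, 0.708, -0.0]
force: [0.8, -0.2, -2.5]
grip_width: 0.458
grip_force: 60.9
```

Emit:
drive_tool(commands="0 0 -0.02 0 0 0 0;0 0 -0.02 0 0 0 0;0 0 0 0 0 0 0")

```text
time_s: 11.18
eef_pos: [584.8, 121.0, 95.2]
ee_rot: [-0.0, 0.707, 0.708, -0.0]
force: [1.2, -0.3, -3.3]
grip_width: 0.46
grip_force: 60.9
```

Emit:
drive_tool(commands="0 0 -0.02 0 0 0 0;0 0 -0.02 0 0 0 0;0 0 0 0 0 0 0")

```text
time_s: 11.43
eef_pos: [584.7, 121.0, 91.2]
ee_rot: [-0.0, 0.707, 0.708, -0.0]
force: [0.5, -0.1, -0.8]
grip_width: 0.462
grip_force: 61.0
```

Emit:
drive_tool(commands="0 0 -0.02 0 0 0 0;0 0 -0.02 0 0 0 0;0 0 0 0 0 0 0")

```text
time_s: 11.68
eef_pos: [584.7, 121.0, 87.3]
ee_rot: [-0.0, 0.707, 0.708, -0.0]
force: [-0.3, -0.2, -1.3]
grip_width: 0.462
grip_force: 61.0
```

Emit:
drive_tool(commands="0 0 -0.02 0 0 0 0;0 0 -0.03 0 0 0 0;0 0 -0.02 0 0 0 0;0 0 0 0 0 0 0")

```text
time_s: 12.02
eef_pos: [584.7, 121.0, 80.2]
ee_rot: [-0.0, 0.707, 0.708, -0.0]
force: [0.1, -0.1, -1.6]
grip_width: 0.459
grip_force: 61.0
```

Emit:
drive_tool(commands="0 0 -0.02 0 0 0 0;0 0 0 0 0 0 0;0 0 0 0 0 0 0")

```text
time_s: 12.27
eef_pos: [585.0, 121.0, 78.8]
ee_rot: [-0.0, 0.707, 0.708, -0.0]
force: [0.3, -0.0, -0.6]
grip_width: 0.456
grip_force: 61.0
```

Emit:
drive_tool(commands="0 0 -0.02 0 0 0 0;0 0 0 0 0 0 0;0 0 0 0 0 0 0")

```text
time_s: 12.52
eef_pos: [585.0, 120.9, 76.7]
ee_rot: [-0.0, 0.707, 0.708, -0.0]
force: [-0.0, -0.6, -1.6]
grip_width: 0.458
grip_force: 61.0
```

Emit:
drive_tool(commands="0 0 -0.02 0 0 0 0;0 0 0 0 0 0 0;0 0 0 0 0 0 0")

```text
time_s: 12.77
eef_pos: [584.9, 121.0, 74.7]
ee_rot: [-0.0, 0.707, 0.708, -0.0]
force: [0.2, -0.0, -1.1]
grip_width: 0.463
grip_force: 61.0
```

Emit:
drive_tool(commands="0 0 -0.02 0 0 0 0;0 0 0 0 0 0 0;0 0 0 0 0 0 0")

```text
time_s: 13.02
eef_pos: [584.9, 121.0, 72.7]
ee_rot: [-0.0, 0.707, 0.708, -0.0]
force: [0.1, -0.6, -1.1]
grip_width: 0.461
grip_force: 61.0
```

Emit:
drive_tool(commands="0 0 0 0 0 0 55;0 0 0 0 0 0 60;0 0 0 0 0 0 62;0 0 0.3 0 0 0 62;0 0 0.38 0 0 0 62;0 0 0.3 0 0 0 62;-0.092 -0.358 0 0 0 0 62;-0.092 -0.358 0 0 0 0 62;-0.092 -0.358 0 0 0 0 62;-0.092 -0.358 0 0 0 0 62;-0.092 -0.358 0 0 0 0 62;-0.092 -0.358 0 0 0 0 62;-0.092 -0.358 0 0 0 0 62;-0.092 -0.358 0 0 0 0 62;-0.092 -0.358 0 0 0 0 62;-0.092 -0.358 0 0 0 0 62;-0.092 -0.358 0 0 0 0 62;0 0 0 0 0 0 62;0 0 0 0 0 0 62", force=40)

```text
time_s: 14.6
eef_pos: [483.2, -274.2, 170.7]
ee_rot: [0.0, 0.708, 0.707, 0.0]
force: [0.2, 0.5, -0.2]
grip_width: 0.619
grip_force: 0.0
```

Run:
```python
from h import *
p=capture("side"); s=sense(); print(s["eef_pos"],s["force"])
cv2.imwrite("pics/g4.png",cv2.resize(p["pixels"][145:335,270:400],(410,600),interpolation=cv2.INTER_CUBIC))
```

```text
[ 483.63771762 -272.94192229  170.7497151 ] [-0.32821815 -1.03665706 -0.17543491]
```

View pics/g4.png

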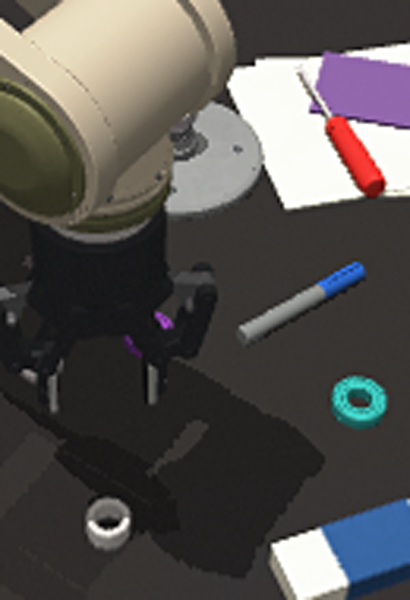

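Emit:
drive_tool(commands="0 0 -0.36 0 0 0 62;0 0 -0.36 0 0 0 60;0 0 -0.36 0 0 0 60;0 0 -0.3 0 0 0 60;0 0 -0.11 0 0 0 60;0 0 0 0 0 0 60;0 0 0 0 0 0 60", force=40)

```text
time_s: 15.23
eef_pos: [484.6, -272.6, 22.9]
ee_rot: [0.001, 0.706, 0.708, 0.0]
force: [-0.0, 0.3, 0.7]
grip_width: 0.598
grip_force: 0.0
```

Run:
```python
from h import *
p=capture("side"); s=sense(); print(s["eef_pos"],s["force"])
cv2.imwrite("pics/g5.png",cv2.resize(p["pixels"][275:345,265:345],(685,600),interpolation=cv2.INTER_CUBIC))
x,y,_=s["eef_pos"]
f=lambda X:((proj(p,X)-[265,275]+.5)*8.57).round(0)
print("spacer top at tcp",f((x,y,18)),"ybase",f((x,y,0)),[f((x+d,y-11,12)).tolist() for d in(-26,26)], f((x+10,y,18)),f((x,y+10,18)))
```

```text
[ 484.88533688 -273.01384922   23.67101815] [ 0.2866281   0.32316393 -0.09667593]
spacer top at tcp [339. 288.] ybase [340. 326.] [[243.0, 348.0], [443.0, 328.0]] [377. 284.] [335. 254.]
```

View pics/g5.png

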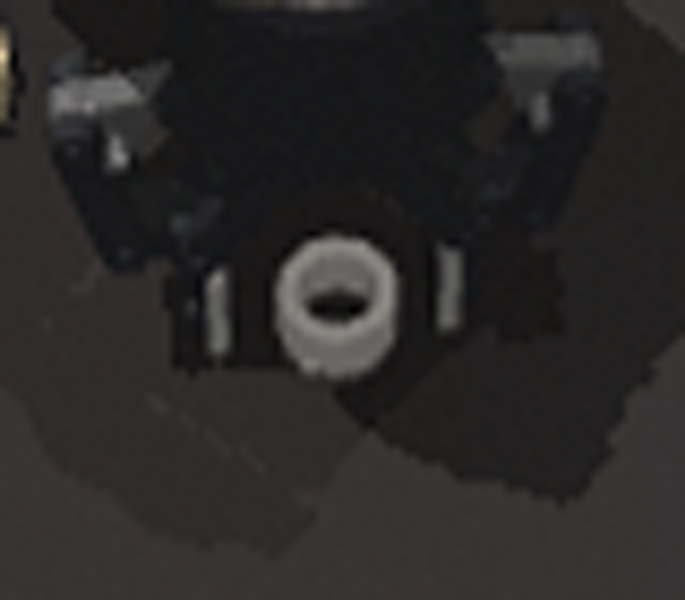

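Emit:
drive_tool(commands="0 0 -0.02 0 0 0 60;0 0 0 0 0 0 45;0 0 0 0 0 0 30;0 0 0 0 0 0 15;0 0 0 0 0 0 0;0 0 0 0 0 0 0;0 0 0 0 0 0 0;0 0 0 0 0 0 0", force=40)

```text
time_s: 15.95
eef_pos: [484.3, -273.1, 21.2]
ee_rot: [0.001, 0.707, 0.708, 0.0]
force: [-1.1, 1.3, 7.6]
grip_width: 0.355
grip_force: 39.1
```

Emit:
drive_tool(commands="0 0 0.1 0 0 0 0;0 0 0.4 0 0 0 0;0 0 0.4 0 0 0 0;0 0 0.4 0 0 0 0;0.0913 0.358 0 0 0 0 0;0.0913 0.358 0 0 0 0 0;0.0913 0.358 0 0 0 0 0;0.0913 0.358 0 0 0 0 0;0.0913 0.358 0 0 0 0 0;0.0913 0.358 0 0 0 0 0;0.0913 0.358 0 0 0 0 0;0.0913 0.358 0 0 0 0 0;0.0913 0.358 0 0 0 0 0;0.0913 0.358 0 0 0 0 0;0.0913 0.358 0 0 0 0 0;0 0 0 0 0 0 0;0 0 0 0 0 0 0;0 0 0 0 0 0 0", force=60)

```text
time_s: 17.45
eef_pos: [584.1, 120.6, 150.2]
ee_rot: [0.0, 0.707, 0.708, -0.0]
force: [1.0, 0.2, -1.6]
grip_width: 0.342
grip_force: 59.6
```

Emit:
drive_tool(commands="0.005 0.004 -0.1 0 0 0 0;0 0 -0.1 0 0 0 0;0 0 0 0 0 0 0;0 0 0 0 0 0 0")

```text
time_s: 17.78
eef_pos: [584.3, 120.7, 128.8]
ee_rot: [-0.001, 0.707, 0.707, -0.001]
force: [0.5, 0.3, -0.6]
grip_width: 0.34
grip_force: 59.6
```

Emit:
drive_tool(commands="0 0 -0.04 0 0 0 0;0 0 0 0 0 0 0;0 0 0 0 0 0 0")

```text
time_s: 18.03
eef_pos: [584.7, 121.3, 125.8]
ee_rot: [-0.0, 0.707, 0.708, -0.0]
force: [-0.8, -0.0, -0.8]
grip_width: 0.345
grip_force: 59.6
```

Emit:
drive_tool(commands="0 0 -0.03 0 0 0 0;0 0 0 0 0 0 0;0 0 0 0 0 0 0")

```text
time_s: 18.28
eef_pos: [584.7, 121.4, 122.7]
ee_rot: [-0.0, 0.707, 0.708, -0.0]
force: [-0.3, -0.6, -0.4]
grip_width: 0.343
grip_force: 59.6
```

Emit:
drive_tool(commands="0 0 -0.025 0 0 0 0;0 0 0 0 0 0 0;0 0 0 0 0 0 0")

```text
time_s: 18.53
eef_pos: [584.7, 121.3, 120.2]
ee_rot: [-0.0, 0.707, 0.708, -0.0]
force: [0.5, -0.5, -0.3]
grip_width: 0.342
grip_force: 59.6
```

Emit:
drive_tool(commands="0 0 -0.02 0 0 0 0;0 0 0 0 0 0 0;0 0 0 0 0 0 0")

```text
time_s: 18.78
eef_pos: [584.9, 121.1, 118.3]
ee_rot: [0.0, 0.707, 0.708, -0.0]
force: [1.4, -2.7, -1.0]
grip_width: 0.34
grip_force: 59.5
```

Emit:
drive_tool(commands="0 0 -0.02 0 0 0 0;0 0 0 0 0 0 0")

```text
time_s: 18.95
eef_pos: [584.9, 121.1, 116.2]
ee_rot: [0.0, 0.707, 0.708, 0.0]
force: [1.2, -2.6, 0.4]
grip_width: 0.345
grip_force: 59.7
```

Emit:
drive_tool(commands="0 0 -0.02 0 0 0 0;0 0 0 0 0 0 0")

```text
time_s: 19.12
eef_pos: [584.9, 121.1, 114.3]
ee_rot: [0.0, 0.707, 0.708, 0.0]
force: [2.4, -3.4, 2.2]
grip_width: 0.344
grip_force: 59.9
```

Emit:
drive_tool(commands="0 0 -0.02 0 0 0 0;0 0 0 0 0 0 0")

```text
time_s: 19.28
eef_pos: [584.9, 121.1, 112.4]
ee_rot: [0.0, 0.707, 0.708, 0.0]
force: [1.1, -3.7, 3.1]
grip_width: 0.347
grip_force: 59.9
```

Emit:
drive_tool(commands="0.003 -0.006 -0.02 0 0 0 0;0 0 0 0 0 0 0")

```text
time_s: 19.45
eef_pos: [584.8, 120.9, 109.7]
ee_rot: [-0.0, 0.707, 0.708, -0.0]
force: [1.5, -2.0, -0.2]
grip_width: 0.343
grip_force: 59.6
```

Emit:
drive_tool(commands="0 0 -0.03 0 0 0 0;0 0 0 0 0 0 0")

```text
time_s: 19.62
eef_pos: [584.7, 120.9, 106.5]
ee_rot: [-0.0, 0.707, 0.708, -0.0]
force: [1.4, -1.9, -1.4]
grip_width: 0.34
grip_force: 59.5
```

Emit:
drive_tool(commands="0 0 -0.03 0 0 0 0;0 0 0 0 0 0 0")

```text
time_s: 19.78
eef_pos: [584.8, 120.8, 103.5]
ee_rot: [-0.0, 0.707, 0.708, -0.0]
force: [2.1, -2.1, -2.0]
grip_width: 0.344
grip_force: 59.4
```

Emit:
drive_tool(commands="0 0 -0.03 0 0 0 0;0 0 0 0 0 0 0")

```text
time_s: 19.95
eef_pos: [584.8, 120.8, 100.6]
ee_rot: [-0.0, 0.707, 0.708, -0.0]
force: [1.0, -2.1, -2.2]
grip_width: 0.351
grip_force: 59.4
```

Emit:
drive_tool(commands="0 0 -0.02 0 0 0 0;0 0 0 0 0 0 0")

```text
time_s: 20.12
eef_pos: [584.9, 120.8, 98.9]
ee_rot: [-0.0, 0.707, 0.708, -0.0]
force: [0.3, -2.0, -2.4]
grip_width: 0.339
grip_force: 59.5
```

Emit:
drive_tool(commands="0.002 -0.004 -0.02 0 0 0 0;0 0 0 0 0 0 0")

```text
time_s: 20.28
eef_pos: [585.0, 120.6, 96.9]
ee_rot: [-0.0, 0.707, 0.708, -0.0]
force: [1.6, 0.1, -1.5]
grip_width: 0.342
grip_force: 59.5
```

Emit:
drive_tool(commands="0 0 -0.02 0 0 0 0;0 0 0 0 0 0 0;0 0 0 0 0 0 0")

```text
time_s: 20.53
eef_pos: [585.1, 120.5, 95.0]
ee_rot: [-0.0, 0.707, 0.708, -0.0]
force: [1.2, -0.2, -2.0]
grip_width: 0.347
grip_force: 59.5
```

Emit:
drive_tool(commands="0 0 -0.02 0 0 0 0;0 0 0 0 0 0 0;0 0 0 0 0 0 0")

```text
time_s: 20.78
eef_pos: [585.1, 120.4, 93.1]
ee_rot: [-0.0, 0.707, 0.708, -0.0]
force: [-0.9, 0.3, -0.9]
grip_width: 0.343
grip_force: 59.6
```

Emit:
drive_tool(commands="0 0 -0.015 0 0 0 0;0 0 0 0 0 0 0;0 0 0 0 0 0 0")

```text
time_s: 21.03
eef_pos: [585.2, 120.4, 91.7]
ee_rot: [-0.0, 0.707, 0.708, -0.0]
force: [0.2, -0.0, -0.8]
grip_width: 0.342
grip_force: 59.6
```

Emit:
drive_tool(commands="0 0 -0.012 0 0 0 0;0 0 0 0 0 0 0;0 0 0 0 0 0 0")

```text
time_s: 21.28
eef_pos: [585.2, 120.4, 90.5]
ee_rot: [-0.0, 0.707, 0.708, -0.0]
force: [0.6, 1.0, -0.3]
grip_width: 0.347
grip_force: 59.6
```

Emit:
drive_tool(commands="0 0 -0.012 0 0 0 0;0 0 0 0 0 0 0;0 0 0 0 0 0 0")

```text
time_s: 21.53
eef_pos: [585.2, 120.4, 89.3]
ee_rot: [-0.0, 0.707, 0.708, -0.0]
force: [0.0, 0.0, -0.7]
grip_width: 0.343
grip_force: 59.6
```

Emit:
drive_tool(commands="0 0 -0.012 0 0 0 0;0 0 0 0 0 0 0;0 0 0 0 0 0 0")

```text
time_s: 21.78
eef_pos: [585.2, 120.4, 88.1]
ee_rot: [-0.0, 0.707, 0.708, -0.0]
force: [-0.1, -0.2, -0.3]
grip_width: 0.344
grip_force: 59.6
```

Emit:
drive_tool(commands="0 0 0 0 0 0 45;0 0 0 0 0 0 55;0 0 0 0 0 0 60;0 0 0.3 0 0 0 60;0 0 0.3 0 0 0 60;0 0 0.2 0 0 0 60;-0.176 -0.3 0 0 0 0 60;-0.176 -0.3 0 0 0 0 60;-0.176 -0.3 0 0 0 0 60;-0.176 -0.3 0 0 0 0 60;-0.176 -0.3 0 0 0 0 60;-0.176 -0.3 0 0 0 0 60;-0.176 -0.3 0 0 0 0 60;-0.176 -0.3 0 0 0 0 60;0 0 0 0 0 0 60;0 0 0 0 0 0 60;0 0 0 0 0 0 60", force=40)

```text
time_s: 23.2
eef_pos: [444.7, -119.3, 168.4]
ee_rot: [0.0, 0.707, 0.708, 0.0]
force: [-0.8, 0.5, 0.4]
grip_width: 0.591
grip_force: 0.0
```

Emit:
drive_tool(commands="0 0 -0.36 0 0 0 58;0 0 -0.36 0 0 0 58;0 0 -0.36 0 0 0 58;0 0 -0.3 0 0 0 58;0 0 -0.06 0 0 0 58;0 0 0 0 0 0 58;0 0 0 0 0 0 58")

```text
time_s: 23.78
eef_pos: [445.4, -119.4, 25.3]
ee_rot: [0.001, 0.706, 0.708, 0.0]
force: [0.3, 1.2, -0.4]
grip_width: 0.581
grip_force: 0.0
```

Run:
```python
from h import *
p=capture("side"); s=sense(); print(s["eef_pos"],s["force"])
x,y,_=s["eef_pos"]; o=np.round(proj(p,(x,y,8))).astype(int)-[35,35]
im=p["pixels"]
a=cv2.resize(im[o[1]:o[1]+70,o[0]:o[0]+70],(390,390),interpolation=cv2.INTER_CUBIC); k=390/70
b=cv2.resize(im[150:220,290:360],(390,390),interpolation=cv2.INTER_CUBIC)
f=lambda X:((proj(p,X)-o+.5)*k).round(0)
cv2.imwrite("pics/g6.png",np.hstack([a,b]))
print("washer top at tcp",f((x,y,8)),f((x+10,y,8)),f((x,y+10,8)),[f((x+d,y-11,z)).tolist() for d in(-25,25) for z in (5,10)])
```

```text
[ 445.61635484 -119.68868189   25.7917152 ] [ 0.80840604 -0.28602545  0.16219935]
washer top at tcp [198. 197.] [220. 195.] [197. 179.] [[143.0, 225.0], [143.0, 218.0], [255.0, 215.0], [255.0, 208.0]]
```

View pics/g6.png

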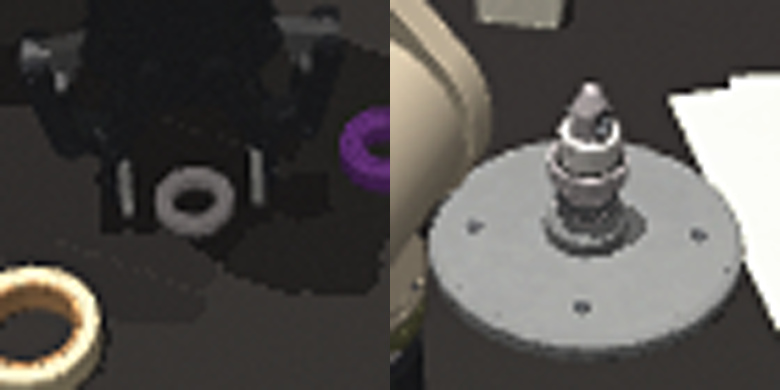

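Emit:
drive_tool(commands="-0.012 0.012 0 0 0 0 58;0 0 -0.04 0 0 0 58;0 0 -0.03 0 0 0 58;0 0 0 0 0 0 58;0 0 0 0 0 0 45;0 0 0 0 0 0 30;0 0 0 0 0 0 15;0 0 0 0 0 0 0;0 0 0 0 0 0 0;0 0 0 0 0 0 0;0 0 0 0 0 0 0", force=60)

```text
time_s: 24.75
eef_pos: [443.3, -118.5, 17.8]
ee_rot: [0.0, 0.707, 0.708, 0.0]
force: [-2.4, 1.1, 8.9]
grip_width: 0.382
grip_force: 58.7
```

Emit:
drive_tool(commands="0 0 0.1 0 0 0 0;0 0 0.4 0 0 0 0;0 0 0.4 0 0 0 0;0 0 0.38 0 0 0 0;0.177 0.299 0 0 0 0 0;0.177 0.299 0 0 0 0 0;0.177 0.299 0 0 0 0 0;0.177 0.299 0 0 0 0 0;0.177 0.299 0 0 0 0 0;0.177 0.299 0 0 0 0 0;0.177 0.299 0 0 0 0 0;0.177 0.299 0 0 0 0 0;0 0 0 0 0 0 0;0 0 0 0 0 0 0;0 0 0 0 0 0 0;0 0 0 0 0 0 0", force=100)

```text
time_s: 26.08
eef_pos: [584.5, 119.9, 145.4]
ee_rot: [-0.0, 0.707, 0.707, -0.0]
force: [0.2, -0.3, -0.8]
grip_width: 0.358
grip_force: 99.3
```

Emit:
drive_tool(commands="0.003 0.006 -0.1 0 0 0 0;0 0 -0.1 0 0 0 0;0 0 0 0 0 0 0;0 0 0 0 0 0 0")

```text
time_s: 26.42
eef_pos: [584.6, 121.0, 124.2]
ee_rot: [-0.001, 0.707, 0.707, -0.001]
force: [0.2, -0.4, -0.5]
grip_width: 0.362
grip_force: 99.3
```

Emit:
drive_tool(commands="0 0 -0.04 0 0 0 0;0 0 0 0 0 0 0;0 0 0 0 0 0 0")

```text
time_s: 26.67
eef_pos: [585.1, 121.3, 121.2]
ee_rot: [-0.0, 0.707, 0.708, -0.0]
force: [0.7, -0.3, 0.3]
grip_width: 0.359
grip_force: 99.3
```

Emit:
drive_tool(commands="0 0 -0.025 0 0 0 0;0 0 0 0 0 0 0;0 0 0 0 0 0 0")

```text
time_s: 26.92
eef_pos: [585.1, 121.4, 118.6]
ee_rot: [-0.0, 0.707, 0.708, -0.0]
force: [1.0, 0.3, -0.4]
grip_width: 0.355
grip_force: 99.3
```

Emit:
drive_tool(commands="0 0 -0.02 0 0 0 0;0 0 0 0 0 0 0;0 0 0 0 0 0 0")

```text
time_s: 27.17
eef_pos: [585.1, 121.4, 116.6]
ee_rot: [-0.0, 0.707, 0.708, -0.0]
force: [-0.2, -0.5, -0.3]
grip_width: 0.361
grip_force: 99.3
```

Bottom at about 99; now through cone base and catches in small steps.

Emit:
drive_tool(commands="0 0 -0.02 0 0 0 0;0 0 0 0 0 0 0;0 0 0 0 0 0 0")

```text
time_s: 27.42
eef_pos: [585.3, 121.3, 114.7]
ee_rot: [0.0, 0.707, 0.708, 0.0]
force: [0.8, -0.7, -1.2]
grip_width: 0.36
grip_force: 99.4
```

Emit:
drive_tool(commands="0 0 -0.015 0 0 0 0;0 0 0 0 0 0 0;0 0 0 0 0 0 0")

```text
time_s: 27.67
eef_pos: [585.2, 121.4, 113.3]
ee_rot: [0.0, 0.707, 0.708, 0.0]
force: [-0.2, -0.5, 0.2]
grip_width: 0.36
grip_force: 99.5
```

Emit:
drive_tool(commands="0 0 -0.015 0 0 0 0;0 0 0 0 0 0 0;0 0 0 0 0 0 0")

```text
time_s: 27.92
eef_pos: [585.2, 121.4, 111.7]
ee_rot: [0.0, 0.707, 0.708, 0.0]
force: [0.9, -0.5, 2.0]
grip_width: 0.359
grip_force: 99.6
```

Emit:
drive_tool(commands="0 0 -0.015 0 0 0 0;0 0 0 0 0 0 0;0 0 0 0 0 0 0")

```text
time_s: 28.17
eef_pos: [585.1, 121.4, 110.1]
ee_rot: [-0.0, 0.707, 0.708, 0.0]
force: [1.0, -0.7, 2.6]
grip_width: 0.362
grip_force: 99.7
```

Emit:
drive_tool(commands="0 0 -0.015 0 0 0 0;0 0 0 0 0 0 0;0 0 0 0 0 0 0")

```text
time_s: 28.42
eef_pos: [584.9, 121.4, 108.2]
ee_rot: [-0.0, 0.707, 0.708, -0.0]
force: [0.3, -0.3, 0.5]
grip_width: 0.361
grip_force: 99.3
```

Emit:
drive_tool(commands="0 0 -0.01 0 0 0 0;0 0 0 0 0 0 0;0 0 0 0 0 0 0")

```text
time_s: 28.67
eef_pos: [584.9, 121.4, 107.3]
ee_rot: [-0.0, 0.707, 0.708, -0.0]
force: [-0.3, -0.7, -1.2]
grip_width: 0.362
grip_force: 99.3
```

Emit:
drive_tool(commands="0 0 -0.01 0 0 0 0;0 0 0 0 0 0 0;0 0 0 0 0 0 0")

```text
time_s: 28.92
eef_pos: [585.0, 121.4, 106.5]
ee_rot: [-0.0, 0.707, 0.708, -0.0]
force: [0.7, -1.3, -0.6]
grip_width: 0.36
grip_force: 99.3
```

Emit:
drive_tool(commands="0 0 -0.01 0 0 0 0;0 0 0 0 0 0 0;0 0 0 0 0 0 0")

```text
time_s: 29.17
eef_pos: [585.1, 121.4, 105.6]
ee_rot: [-0.0, 0.707, 0.708, -0.0]
force: [0.6, -0.3, -0.2]
grip_width: 0.363
grip_force: 99.3
```

Emit:
drive_tool(commands="0 0 -0.01 0 0 0 0;0 0 0 0 0 0 0;0 0 0 0 0 0 0")

```text
time_s: 29.42
eef_pos: [585.1, 121.4, 104.6]
ee_rot: [-0.0, 0.707, 0.708, -0.0]
force: [0.0, -0.2, -1.1]
grip_width: 0.357
grip_force: 99.4
```

Emit:
drive_tool(commands="0 0 -0.01 0 0 0 0;0 0 0 0 0 0 0;0 0 0 0 0 0 0")

```text
time_s: 29.67
eef_pos: [585.1, 121.4, 103.6]
ee_rot: [-0.0, 0.707, 0.708, -0.0]
force: [0.3, 1.0, -0.9]
grip_width: 0.363
grip_force: 99.4
```

Emit:
drive_tool(commands="0 0 -0.01 0 0 0 0;0 0 0 0 0 0 0;0 0 0 0 0 0 0")

```text
time_s: 29.92
eef_pos: [585.1, 121.4, 102.6]
ee_rot: [-0.0, 0.707, 0.708, -0.0]
force: [0.5, -0.2, -0.5]
grip_width: 0.357
grip_force: 99.4
```

Emit:
drive_tool(commands="0 0 -0.01 0 0 0 0;0 0 0 0 0 0 0;0 0 0 0 0 0 0")

```text
time_s: 30.17
eef_pos: [585.1, 121.3, 101.6]
ee_rot: [-0.0, 0.707, 0.708, -0.0]
force: [0.4, -0.0, -0.6]
grip_width: 0.36
grip_force: 99.3
```

Emit:
drive_tool(commands="0 0 -0.01 0 0 0 0;0 0 0 0 0 0 0;0 0 0 0 0 0 0")

```text
time_s: 30.42
eef_pos: [585.2, 121.4, 101.4]
ee_rot: [0.0, 0.707, 0.708, 0.0]
force: [-2.5, -1.0, 5.7]
grip_width: 0.358
grip_force: 100.1
```

Emit:
drive_tool(commands="0 0 -0.007 0 0 0 0;0 0 0 0 0 0 0;0 0 0 0 0 0 0")

```text
time_s: 30.67
eef_pos: [585.3, 121.4, 101.2]
ee_rot: [0.0, 0.707, 0.708, 0.0]
force: [-3.4, -0.3, 10.3]
grip_width: 0.36
grip_force: 100.6
```

Emit:
drive_tool(commands="0 0 -0.005 0 0 0 0;0 0 0 0 0 0 0;0 0 0 0 0 0 0")

```text
time_s: 30.92
eef_pos: [585.2, 121.4, 100.2]
ee_rot: [0.0, 0.707, 0.708, 0.0]
force: [-0.9, -0.8, 5.6]
grip_width: 0.365
grip_force: 100.1
```

Emit:
drive_tool(commands="0 0 -0.005 0 0 0 0;0 0 0 0 0 0 0;0 0 0 0 0 0 0")

```text
time_s: 31.17
eef_pos: [585.3, 121.4, 100.1]
ee_rot: [0.0, 0.707, 0.708, 0.0]
force: [-3.0, -0.8, 9.4]
grip_width: 0.358
grip_force: 100.5
```

Emit:
drive_tool(commands="0 0 -0.006 0 0 0 0;0 0 0 0 0 0 0;0 0 0 0 0 0 0")

```text
time_s: 31.42
eef_pos: [585.3, 121.4, 100.1]
ee_rot: [0.0, 0.707, 0.708, 0.0]
force: [-5.0, -0.5, 13.6]
grip_width: 0.36
grip_force: 101.0
```

Emit:
drive_tool(commands="0 0 -0.006 0 0 0 0;0 0 0 0 0 0 0;0 0 0 0 0 0 0")

```text
time_s: 31.67
eef_pos: [585.3, 121.4, 99.6]
ee_rot: [0.0, 0.707, 0.708, 0.0]
force: [-5.1, -1.0, 14.1]
grip_width: 0.361
grip_force: 101.2
```

Emit:
drive_tool(commands="-0.004 0 -0.004 0 0 0 0;0 0 0 0 0 0 0;0 0 0 0 0 0 0")

```text
time_s: 31.92
eef_pos: [585.3, 121.4, 99.4]
ee_rot: [0.001, 0.707, 0.708, 0.001]
force: [-4.2, -1.0, 15.0]
grip_width: 0.359
grip_force: 101.2
```

Emit:
drive_tool(commands="0 0 -0.004 0 0 0 0;0 0 0 0 0 0 0;0 0 0 0 0 0 0")

```text
time_s: 32.17
eef_pos: [585.3, 121.4, 99.1]
ee_rot: [0.001, 0.707, 0.708, 0.001]
force: [-4.0, 0.2, 13.8]
grip_width: 0.364
grip_force: 101.3
```

Emit:
drive_tool(commands="0 0 -0.004 0 0 0 0;0 0 0 0 0 0 0;0 0 0 0 0 0 0")

```text
time_s: 32.42
eef_pos: [585.3, 121.4, 98.8]
ee_rot: [0.001, 0.707, 0.708, 0.001]
force: [-3.9, -1.1, 16.2]
grip_width: 0.359
grip_force: 101.4
```

Emit:
drive_tool(commands="0 0 -0.004 0 0 0 0;0 0 0 0 0 0 0;0 0 0 0 0 0 0")

```text
time_s: 32.67
eef_pos: [585.3, 121.4, 98.5]
ee_rot: [0.001, 0.707, 0.708, 0.001]
force: [-5.1, -0.3, 16.6]
grip_width: 0.364
grip_force: 101.5
```

Emit:
drive_tool(commands="0 0 -0.004 0 0 0 0;0 0 0 0 0 0 0;0 0 0 0 0 0 0")

```text
time_s: 32.92
eef_pos: [585.3, 121.4, 98.2]
ee_rot: [0.001, 0.707, 0.708, 0.001]
force: [-5.6, -1.1, 18.6]
grip_width: 0.358
grip_force: 101.6
```

Emit:
drive_tool(commands="0 0 -0.003 0 0 0 0;0 0 0 0 0 0 0;0 0 0 0 0 0 0")

```text
time_s: 33.17
eef_pos: [585.3, 121.4, 98.0]
ee_rot: [0.001, 0.707, 0.708, 0.001]
force: [-5.1, -0.6, 18.6]
grip_width: 0.36
grip_force: 101.7
```

Emit:
drive_tool(commands="0 0 -0.003 0 0 0 0;0 0 0 0 0 0 0;0 0 0 0 0 0 0")

```text
time_s: 33.42
eef_pos: [585.3, 121.4, 97.7]
ee_rot: [0.001, 0.707, 0.708, 0.001]
force: [-6.8, -1.0, 18.9]
grip_width: 0.355
grip_force: 101.7
```

Emit:
drive_tool(commands="-0.01 -0.002 0 0 0 0 0;0 0 0 0 0 0 0;0 0 0 0 0 0 0")

```text
time_s: 33.67
eef_pos: [585.1, 121.3, 98.1]
ee_rot: [0.002, 0.707, 0.708, 0.002]
force: [-1.8, 0.3, 18.6]
grip_width: 0.362
grip_force: 101.7
```

Emit:
drive_tool(commands="0 0 -0.003 0 0 0 0;0 0 0 0 0 0 0;0 0 0 0 0 0 0")

```text
time_s: 33.92
eef_pos: [585.1, 121.4, 97.8]
ee_rot: [0.002, 0.707, 0.708, 0.002]
force: [-1.9, -0.1, 19.9]
grip_width: 0.356
grip_force: 101.7
```

Emit:
drive_tool(commands="0 0 -0.003 0 0 0 0;0 0 0 0 0 0 0;0 0 0 0 0 0 0")

```text
time_s: 34.17
eef_pos: [585.1, 121.4, 97.6]
ee_rot: [0.002, 0.707, 0.708, 0.002]
force: [-2.8, -0.4, 19.4]
grip_width: 0.359
grip_force: 101.8
```

Emit:
drive_tool(commands="0 0 0.01 0 0 0 0;0 0 0 0 0 0 0;0 0 0 0 0 0 0")

```text
time_s: 34.42
eef_pos: [585.1, 121.4, 98.4]
ee_rot: [0.002, 0.707, 0.708, 0.002]
force: [-3.2, -0.3, 17.6]
grip_width: 0.358
grip_force: 101.6
```

Emit:
drive_tool(commands="0 0 0.01 0 0 0 0;0 0 0 0 0 0 0;0 0 0 0 0 0 0")

```text
time_s: 34.67
eef_pos: [585.1, 121.4, 99.2]
ee_rot: [0.002, 0.707, 0.708, 0.002]
force: [-1.5, 1.0, 16.2]
grip_width: 0.358
grip_force: 101.3
```

Emit:
drive_tool(commands="0 0 0.01 0 0 0 0;0 0 0 0 0 0 0;0 0 0 0 0 0 0")

```text
time_s: 34.92
eef_pos: [585.0, 121.3, 99.9]
ee_rot: [0.002, 0.707, 0.708, 0.002]
force: [-1.1, 0.2, 13.4]
grip_width: 0.356
grip_force: 101.1
```

Run:
```python
from h import *
s=sense(); print(s["eef_pos"],s["force"],s["wrist_torque"])
```

```text
[585.03420584 121.34431245  99.87199117] [-1.09948772  0.22630543 13.44904361] [ 0.03839467  0.1863105  -0.00211875]
```

Emit:
drive_tool(commands="-0.003 0 -0.015 0 0 0 0;0 0 -0.013 0 0 0 0;0 0 0 0 0 0 0;0 0 0 0 0 0 0")

```text
time_s: 35.25
eef_pos: [585.1, 121.4, 97.8]
ee_rot: [0.002, 0.707, 0.708, 0.002]
force: [-1.9, -0.1, 19.7]
grip_width: 0.36
grip_force: 101.7
```

Emit:
drive_tool(commands="0 0 -0.003 0 0 0 0;0 0 0 0 0 0 0;0 0 0 0 0 0 0")

```text
time_s: 35.5
eef_pos: [585.1, 121.4, 97.6]
ee_rot: [0.002, 0.707, 0.708, 0.002]
force: [-2.6, -0.6, 18.5]
grip_width: 0.36
grip_force: 101.8
```

Emit:
drive_tool(commands="0 0 -0.003 0 0 0 0;0 0 0 0 0 0 0;0 0 0 0 0 0 0")

```text
time_s: 35.75
eef_pos: [585.1, 121.4, 97.4]
ee_rot: [0.002, 0.707, 0.708, 0.002]
force: [-3.2, -0.2, 19.6]
grip_width: 0.359
grip_force: 101.9
```

Emit:
drive_tool(commands="0 0 -0.003 0 0 0 0;0 0 0 0 0 0 0;0 0 0 0 0 0 0")

```text
time_s: 36.0
eef_pos: [585.1, 121.4, 97.2]
ee_rot: [0.002, 0.707, 0.708, 0.002]
force: [-2.1, -0.1, 20.4]
grip_width: 0.362
grip_force: 101.9
```

Emit:
drive_tool(commands="0 0 -0.003 0 0 0 0;0 0 0 0 0 0 0;0 0 0 0 0 0 0")

```text
time_s: 36.25
eef_pos: [585.1, 121.4, 96.9]
ee_rot: [0.002, 0.707, 0.708, 0.002]
force: [-3.5, -0.8, 21.9]
grip_width: 0.362
grip_force: 102.0
```

Emit:
drive_tool(commands="0 0 0.006 0 0 0 0;0 0 0 0 0 0 0;0 0 0 0 0 0 0")

```text
time_s: 36.5
eef_pos: [585.1, 121.4, 97.4]
ee_rot: [0.002, 0.707, 0.708, 0.002]
force: [-3.2, -0.6, 19.4]
grip_width: 0.358
grip_force: 101.9
```

Emit:
drive_tool(commands="0 0 0.006 0 0 0 0;0 0 0 0 0 0 0;0 0 0 0 0 0 0")

```text
time_s: 36.75
eef_pos: [585.0, 121.4, 97.9]
ee_rot: [0.002, 0.707, 0.708, 0.002]
force: [-2.3, -0.7, 19.1]
grip_width: 0.364
grip_force: 101.7
```

Emit:
drive_tool(commands="0 0 0.01 0 0 0 0;0 0 0 0 0 0 0;0 0 0 0 0 0 0")

```text
time_s: 37.0
eef_pos: [585.0, 121.3, 98.7]
ee_rot: [0.002, 0.707, 0.708, 0.002]
force: [-0.5, 0.1, 16.8]
grip_width: 0.363
grip_force: 101.5
```

Emit:
drive_tool(commands="0 0 0.01 0 0 0 0;0 0 0 0 0 0 0;0 0 0 0 0 0 0")

```text
time_s: 37.25
eef_pos: [585.0, 121.3, 99.4]
ee_rot: [0.002, 0.707, 0.708, 0.002]
force: [-0.5, -0.3, 15.0]
grip_width: 0.362
grip_force: 101.3
```

Emit:
drive_tool(commands="0 0 0.01 0 0 0 0;0 0 0 0 0 0 0;0 0 0 0 0 0 0")

```text
time_s: 37.5
eef_pos: [585.0, 121.3, 100.1]
ee_rot: [0.002, 0.707, 0.708, 0.002]
force: [0.4, 0.1, 12.2]
grip_width: 0.363
grip_force: 101.0
```

Emit:
drive_tool(commands="0 0 0.005 0 0 0 0;0 0 0 0 0 0 0;0 0 0 0 0 0 0")

```text
time_s: 37.75
eef_pos: [584.9, 121.3, 100.1]
ee_rot: [0.002, 0.707, 0.708, 0.002]
force: [0.9, -0.0, 9.9]
grip_width: 0.365
grip_force: 100.6
```

Emit:
drive_tool(commands="0 0 0.005 0 0 0 0;0 0 0 0 0 0 0;0 0 0 0 0 0 0")

```text
time_s: 38.0
eef_pos: [584.9, 121.3, 100.2]
ee_rot: [0.002, 0.707, 0.708, 0.002]
force: [3.9, -0.1, 7.1]
grip_width: 0.358
grip_force: 100.3
```

Emit:
drive_tool(commands="0 0 0.005 0 0 0 0;0 0 0 0 0 0 0;0 0 0 0 0 0 0")

```text
time_s: 38.25
eef_pos: [584.9, 121.3, 100.3]
ee_rot: [0.001, 0.707, 0.708, 0.002]
force: [6.4, 0.7, 4.2]
grip_width: 0.357
grip_force: 99.9
```

Emit:
drive_tool(commands="0.008 0 0.005 0 0 0 0;0 0 0 0 0 0 0;0 0 0 0 0 0 0")

```text
time_s: 38.5
eef_pos: [584.9, 121.3, 100.3]
ee_rot: [0.001, 0.707, 0.708, 0.001]
force: [5.4, 1.7, 4.3]
grip_width: 0.362
grip_force: 99.9
```

Emit:
drive_tool(commands="0 0 0.008 0 0 0 0;0 0 0 0 0 0 0;0 0 0 0 0 0 0")

```text
time_s: 38.75
eef_pos: [584.9, 121.3, 100.4]
ee_rot: [0.001, 0.707, 0.708, 0.001]
force: [7.1, 1.5, -0.2]
grip_width: 0.361
grip_force: 100.0
```

Emit:
drive_tool(commands="0 0 0.005 0 0 0 0;0 0 0 0 0 0 0;0 0 0 0 0 0 0")

```text
time_s: 39.0
eef_pos: [584.8, 121.3, 100.5]
ee_rot: [0.0, 0.707, 0.708, 0.001]
force: [8.9, 2.3, -5.3]
grip_width: 0.358
grip_force: 99.9
```

Emit:
drive_tool(commands="0.008 0.003 -0.007 0 0 0 0;0 0 0 0 0 0 0;0 0 0 0 0 0 20;0 0 0 0 0 0 35;0 0 0 0 0 0 45;0 0 0 0 0 0 55;0 0 0 0 0 0 58;0 0 0 0 0 0 60;0 0 0 0 0 0 60")

```text
time_s: 39.75
eef_pos: [584.8, 121.5, 100.2]
ee_rot: [-0.0, 0.707, 0.708, -0.0]
force: [0.7, -0.1, 0.6]
grip_width: 0.601
grip_force: 0.0
```

Emit:
drive_tool(commands="0 0 0.2 0 0 0 60;0 0 0.35 0 0 0 60;0 0 0.35 0 0 0 60;0 0 0.2 0 0 0 60;-0.2 -0.3 0 0 0 0 60;-0.2 -0.3 0 0 0 0 60;-0.2 -0.3 0 0 0 0 60;-0.2 -0.3 0 0 0 0 60;-0.2 -0.3 0 0 0 0 60;-0.2 -0.3 0 0 0 0 60;0 0 0 0 0 0 60;0 0 0 0 0 0 60")

```text
time_s: 40.75
eef_pos: [464.5, -59.5, 210.7]
ee_rot: [0.0, 0.708, 0.707, 0.0]
force: [0.5, -0.1, 0.2]
grip_width: 0.6
grip_force: 0.0
```

Run:
```python
from h import *
p=capture("side"); t=capture("top"); s=sense(); print(s["eef_pos"],s["force"],s["time_s"])
im=p["pixels"]; print(proj(p,(584.5,117,83)),proj(t,(589,121,90)))
a=cv2.resize(im[155:205,300:350],(600,600),interpolation=cv2.INTER_CUBIC)
o=np.round(proj(t,(588,121,90))).astype(int); b=t["pixels"][o[1]-15:o[1]+15,o[0]-15:o[0]+15][:,:10*3]
b=cv2.resize(b,(200,200),interpolation=cv2.INTER_CUBIC)
O=np.zeros((600,800,3),np.uint8);O[:,:600]=a;O[:200,600:]=b
cv2.imwrite("pics/end.png",O)
```

```text
[465.33519908 -58.0642269  210.52607357] [-0.18623434  0.13578313  0.55360303] 40.85
[326.1502828  173.32745018] [273.49347353 181.95141323]
```

View pics/end.png

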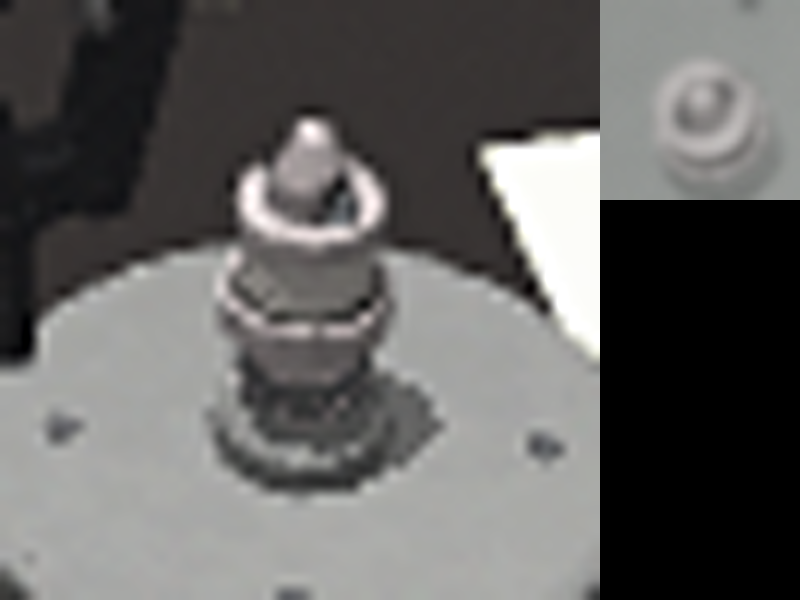

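Emit:
drive_tool(commands="0.2 0.3 0 0 0 0 60;0.2 0.3 0 0 0 0 60;0.2 0.3 0 0 0 0 60;0.2 0.3 0 0 0 0 60;0.2 0.3 0 0 0 0 60;0.2 0.3 0 0 0 0 60;0 0 0 0 0 0 60;0 0 -0.3 0 0 0 60;0 0 -0.35 0 0 0 60;0 0 -0.25 0 0 0 60;0 0 -0.15 0 0 0 60;0 0 -0.05 0 0 0 60;0 0 0 0 0 0 60;0 0 0 0 0 0 60", force=60)

```text
time_s: 42.02
eef_pos: [585.5, 122.1, 101.2]
ee_rot: [0.0, 0.706, 0.708, 0.0]
force: [0.5, 0.2, 0.2]
grip_width: 0.599
grip_force: 0.0
```

Emit:
drive_tool(commands="0 0 0 0 0 0 45;0 0 0 0 0 0 30;0 0 0 0 0 0 15;0 0 0 0 0 0 0;0 0 0 0 0 0 0;0 0 0 0 0 0 0;0 0 0 0 0 0 0")

```text
time_s: 42.6
eef_pos: [585.3, 121.8, 102.3]
ee_rot: [0.0, 0.707, 0.708, 0.001]
force: [-3.8, 0.2, 6.7]
grip_width: 0.374
grip_force: 58.8
```

Emit:
drive_tool(commands="-0.004 0 0.01 0 0 0 0;0 0 0 0 0 0 0;0 0 0 0 0 0 0", force=100)

```text
time_s: 42.85
eef_pos: [585.2, 121.7, 102.7]
ee_rot: [0.001, 0.707, 0.708, 0.001]
force: [-2.1, 0.8, 7.3]
grip_width: 0.349
grip_force: 99.8
```

Emit:
drive_tool(commands="0 0 0.01 0 0 0 0;0 0 0 0 0 0 0;0 0 0 0 0 0 0")

```text
time_s: 43.1
eef_pos: [585.1, 121.7, 102.8]
ee_rot: [0.0, 0.707, 0.708, 0.001]
force: [1.5, 2.7, 2.1]
grip_width: 0.347
grip_force: 100.0
```

Emit:
drive_tool(commands="0 0 0.01 0 0 0 0;0 0 0 0 0 0 0;0 0 0 0 0 0 0")

```text
time_s: 43.35
eef_pos: [585.0, 121.6, 103.0]
ee_rot: [0.0, 0.707, 0.708, 0.0]
force: [5.6, 3.5, -3.6]
grip_width: 0.347
grip_force: 100.2
```

Emit:
drive_tool(commands="0.012 0.006 0.008 0 0 0 0;0 0 0 0 0 0 0;0 0 0 0 0 0 0")

```text
time_s: 43.6
eef_pos: [585.2, 121.8, 103.1]
ee_rot: [-0.001, 0.707, 0.708, -0.001]
force: [2.0, -0.5, -10.1]
grip_width: 0.349
grip_force: 99.6
```

Emit:
drive_tool(commands="0.006 0.004 0.006 0 0 0 0;0 0 0 0 0 0 0;0 0 0 0 0 0 0")

```text
time_s: 43.85
eef_pos: [585.3, 121.9, 103.3]
ee_rot: [-0.001, 0.707, 0.708, -0.002]
force: [-0.6, -4.4, -17.7]
grip_width: 0.339
grip_force: 100.2
```

Emit:
drive_tool(commands="-0.003 -0.008 -0.015 0 0 0 0;0 0 -0.012 0 0 0 0;0 0 0 0 0 0 0")

```text
time_s: 44.1
eef_pos: [585.5, 121.9, 102.9]
ee_rot: [-0.001, 0.707, 0.708, -0.0]
force: [-6.4, -2.9, -3.3]
grip_width: 0.347
grip_force: 102.5
```

Emit:
drive_tool(commands="-0.01 -0.006 -0.003 0 0 0 0;0 0 0 0 0 0 0;0 0 0 0 0 0 20;0 0 0 0 0 0 35;0 0 0 0 0 0 45;0 0 0 0 0 0 55;0 0 0 0 0 0 60;0 0 0 0 0 0 60;0 0 0.2 0 0 0 60;0 0 0.35 0 0 0 60;0 0 0.35 0 0 0 60;0 0 0.2 0 0 0 60;-0.2 -0.3 0 0 0 0 60;-0.2 -0.3 0 0 0 0 60;-0.2 -0.3 0 0 0 0 60;0 0 0 0 0 0 60;0 0 0 0 0 0 60")

```text
time_s: 45.52
eef_pos: [525.0, 29.9, 212.5]
ee_rot: [0.001, 0.707, 0.707, 0.0]
force: [0.2, -0.2, 0.3]
grip_width: 0.599
grip_force: 0.0
```

Run:
```python
from h import *
p=capture("side"); q=cv2.imread("pics/end.png")
a=cv2.resize(p["pixels"][155:205,300:350],(600,600),interpolation=cv2.INTER_CUBIC)
d=cv2.absdiff(a,q[:,:600]).max(2)[100:400,200:420]; print(d.mean(),np.percentile(d,95), sense()["eef_pos"])
print(finish_job())
```

```text
15.915727272727272 73.0 [525.47492993  30.73434073 212.36243696]
the job is handed in; nothing more can be done
None
```

The bearing, spacer and washer are on the post in that order and the job is handed in at about 45.5 s: the washer was pressed to a peak reading of 21.9 N (on the washer, so slightly over your 21 N but under the 25 N limit) and then held against a 17 N upward pull, so it is caught, though I could not confirm in the pictures that both catches snapped out.

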